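Offer a heat sink up to a power module

TASK

Two power modules stand to the right; one already wears its heat sink, the other is bare. Pick up the loose heat sink on the left by its sides, carry it over the row of multimeter and jar in the middle, and offer it up to the bare module so that I can check the fit before it sticks: stop with it level and hovering about 10 mm above the pad, centred, its edges lined up with the pad's edges, and finish while still holding it there in the gripper. Neither module may be touched at any time, by the heat sink or the robot, and leave the multimeter where it lies.

Things in the scene. Friction and masses are not known exactly. Their poses are not given: they have to be found in the camera images.
- loose_sink: the loose black finned heat sink, 50 x 70 x 22 mm (x, y, z), about 0.1 kg, lying flat on the chest top, fins up. Origin: centre of its underside; z up, y along the fins (long side). Base plate 50 x 70 mm, 6 mm thick; the fins stand on it from 6 to 22 mm, 46 mm across the two outer ones (grip these, closing along its x). A half turn about z leaves it the same.
- bare_module: power module without heat sink, fixed to the chest top: base plate 80 x 104 mm (x, y), green board, raised black block with a white 46 x 66 mm thermal pad on a 50 x 70 mm metal plate on top, 33 mm above the chest top; nothing on it is higher. Origin: centre of its underside; z up, y along the long side. It stands nearer or farther than the other module, turned up to 15 degrees.
- pad (a point): centre of the bare module's pad, on its top face, 33 mm above the chest top; x along the pad's short side, y along its long side, z up.
- fitted_module: the other power module, alike and also fixed, which already wears a finned heat sink like the loose one; its top is 55 mm above the chest top. Origin: centre of its underside, axes as for the bare module. It stands 105 to 200 mm from the bare one, centre to centre.
- meter: multimeter lying face up in a green holster, 97 x 184 x 60 mm, its long side (y) pointing roughly along the robot's x, between the loose heat sink and the modules; loose, 0.38 kg. Origin: centre of its underside. In line with it, nearer the robot, stands a jar 77 mm tall.

How it is judged:
By the outcome, as a careful person would: the job done as asked, in the order asked, and still so for the second after the job is handed in, while the arm keeps its last pose, push and grip.
It also fails if it takes over 32 s, if anything falls off the work surface, if the arm or the gripper's body presses on something with over 40 N, if the wrist force passes 120 N, or if a joint passes its speed limit or range.

ROBOT

A 6-joint arm with a two-finger parallel gripper is mounted at the origin on the work surface; the furniture and walls round the work are solid. World frame = base frame: x ahead of the robot, y to its left, z up, the work surface at z = 0. Lengths are in mm, angles in rad, forces in N, time in s.
With the tool pointing down it reaches from about 400 to 925 mm from the base axis. Payload 3.4 kg.
Tool frame: the origin (TCP) lies midway between the tips of the shut fingers; the grasp point (between the pads) lies 19 mm behind it; z points along the fingers, y is the line along which they close (so a half turn about z gives the same grasp; the last joint's range is limited). The gripper opens to 85 mm and grips with 20 to 120 N. Pads are 22 mm wide; open, the fingers measure 114 mm over their backs; the gripper's body (76 mm by 85 mm) begins 54 mm behind the grasp point. The pads swing forward as they close: fully open they stand 13 mm farther back than shut.
Start: joints at [1.083, 0.307, 1.506, -0, 1.328, -0.073], TCP at [231.226, 526.465, 231.305] pointing down, gripper open.
Joint ranges: [-3.12, 3.12], [-1.05, 2.28], [0.14, 2.33], [-1.42, 4.57], [0.1, 2.73], [-2.68, 2.68]. Speed limits (rad/s): [2.57, 2.57, 3.14, 3.14, 3.14, 3.14].

INTERFACE

Orientations are given as [roll, pitch, yaw] about the fixed x, y, z axes, in that order (R = Rz(yaw) Ry(pitch) Rx(roll)).
In Python, from rig import env gives the robot as it stands. The module is installed in compiled form; this text tells all that it offers.
- The arm moves only by the tool jog_arm, never from a script. Its argument "series" is a list of rows, each a list of 3 entries, a list of its own where there are three numbers: the shift along the world's x, y, z in mm, then the turn, a rotation vector about the world's x, y, z in degrees, then the opening, from -1 (shut) to 1 (fully open). A call has 1 to 12 rows; each row shifts and turns the commanded pose from where the row before left it; what a row does not reach is not made up. A row lasts 1/10 s, in which the tool goes at most 50 mm and 8.59 degrees, less where a joint would pass 70% of its speed; a pose out of reach is approached as far as the arm can. A call with a gripper value outside its range is refused whole. The fingers move at their own pace and stop on an object; "newtons" is the grip in N (left out, the last holds). Time passes only in rows, so rows that do not move let the fingers close. It gives the time, the measured TCP pose, the force, the opening and the grip force at its end, in the units of the state.
- env.sense(): the state, without advancing time (a new reading comes with each control period).
- env.snapshot(name): name is "scene" or "top"; returns the picture (384x512x3 uint8, red, green, blue); there is no depth.
- env.camera_params(name): a dict with "fx", "fy", "cx", "cy" (pixels), "dist" ([k1, k2, p1, p2, k3] as OpenCV has them; the pictures are not rectified), "rvec" (rotation vector, rad) and "tvec" (3), from world to camera coordinates, as OpenCV has them. Camera axes: x right, y down, z forward; pixel columns grow to the right and rows downward; lengths in mm; the calibration is good to about 2 mm. A picture is of the moment at which its call begins. camera_params takes no time and is no camera call.
- env.job_done(): hands the job in; it is judged then, once.
The state is a dict: "clock": time; "qpos": joint angles; "joint_velocities": joint speeds; "tau": joint torques, N m; "ee_pos": TCP position; "ee_rot": TCP orientation; "force": force on the tool from outside, world axes, zero at the start; "wrist_torque": the same for the moment, N m; "grip_width": opening from 0.0 (shut) to 1.0 (fully open); "grasp_force": force on a finger pad.
Only numpy, scipy, OpenCV 4.12 (cv2) and the standard library are available. Lean on these libraries where they do the work, as an engineer would, in place of code of your own. Each camera call takes 0.05 s, during which the arm holds its last target. There are 200 camera calls.

## Working session

There is one attempt and no reset: what is moved stays moved. The work goes in short steps, Python scripts to look and compute and a tool call to move; the robot and the scene stay as the last step left them, time stands still between calls to the robot, and variables do not carry over. Pictures are saved under pics/ and viewed, at most 10 in all, crops included, and the job is handed in when it is done.

Besides the shell and the picture viewer there is one more tool, called after "Call:" as name(argument=value, ...), one argument or row to a line, values as JSON. jog_arm: Moves the arm, as the interface text tells. Its arguments: {"type":"object","properties":{"series":{"type":"array","items":{"type":"array"}},"newtons":{"type":"number"}},"required":["series"]}

```bash
mkdir -p pics; python3 - <<'E'
from rig import env
import cv2
for n in("top","scene"):
    im=env.snapshot(n); cv2.imwrite(f"pics/{n}0.png",cv2.cvtColor(im,cv2.COLOR_RGB2BGR)); print(env.camera_params(n))
print(env.sense())
E
```

```text
{'fx': 377.2895342390371, 'fy': 377.2895342390371, 'cx': 260.7742119580334, 'cy': 188.69951354727036, 'dist': array([0.01973471, 0.        , 0.        , 0.        , 0.        ]), 'rvec': array([ 2.16553143, -2.17657143,  0.13070821]), 'tvec': array([ -3.08840856, 487.27433971, 863.16028142])}
{'fx': 439.72242791843655, 'fy': 439.72242791843655, 'cx': 250.80096600204772, 'cy': 191.20884352172774, 'dist': array([-0.11378691,  0.        ,  0.        ,  0.        ,  0.        ]), 'rvec': array([ 2.15970641, -0.54724538,  0.25730611]), 'tvec': array([-417.34322409,  189.27790171,  936.83187491])}
{'clock': 0.1, 'qpos': array([ 1.08348070e+00,  3.07503725e-01,  1.50751636e+00,  2.48681292e-05,
        1.32839646e+00, -7.34657478e-02]), 'joint_velocities': array([ 0.00266086, -0.0021652 , -0.00484376,  0.00092801,  0.0017129 ,
        0.00021478]), 'tau': array([ 8.24894796e-04, -4.58531642e+01, -2.52608675e+01,  1.09275447e-04,
        5.69371594e-03,  1.98778508e-05]), 'ee_pos': array([230.93932871, 525.92065926, 230.47993627]), 'ee_rot': array([-3.13977546e+00, -1.57937396e-04,  2.72773664e+00]), 'force': array([-0.19162194,  0.47572367,  0.3469642 ]), 'wrist_torque': array([-0.02814196, -0.02818318,  0.02732246]), 'grasp_force': 0.0, 'grip_width': 1.0003201007211533}
```

View pics/top0.png

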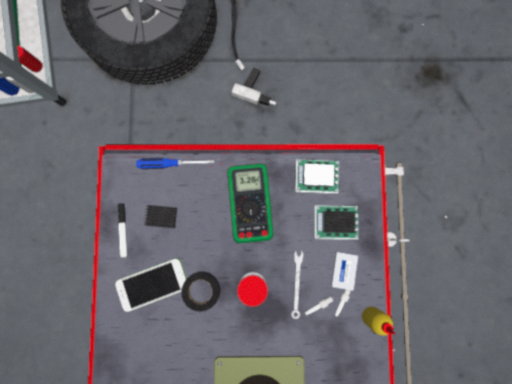

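View pics/scene0.png

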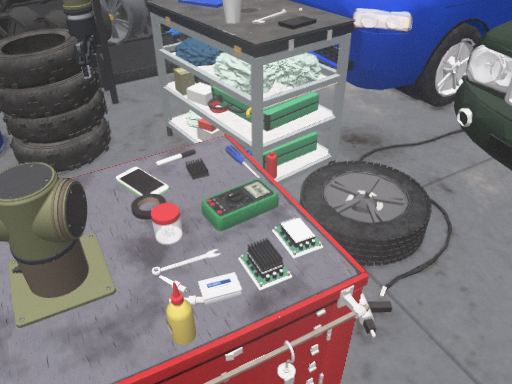

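The top view shows the loose sink at about (161,216), the bare module's pad at (318,175), the fitted module at (337,222), the meter at (250,203) and the jar at (253,290). The scene view shows the same layout: sink (197,168), pad (298,235), meter (240,203).

```bash
cat > h.py <<'E'
import numpy as np, cv2
from rig import env
def cast(n,px,z):
    c=env.camera_params(n); K=np.array([[c['fx'],0,c['cx']],[0,c['fy'],c['cy']],[0,0,1]])
    R=cv2.Rodrigues(c['rvec'])[0]; C=-R.T@c['tvec']
    u=cv2.undistortPoints(np.array(px,float).reshape(-1,1,2),K,c['dist']).reshape(-1,2)
    d=np.c_[u,np.ones(len(u))]@R
    return C+d*((z-C[2])/d[:,2])[:,None]
def blob(n,im,lo,hi,box,z,s=6):
    x0,y0,x1,y1=box
    g=cv2.resize(cv2.cvtColor(im,cv2.COLOR_RGB2GRAY)[y0:y1,x0:x1],None,fx=s,fy=s,interpolation=cv2.INTER_CUBIC)
    m=cv2.inRange(g,lo,hi); m=cv2.morphologyEx(m,cv2.MORPH_CLOSE,np.ones((9,9)))
    c=max(cv2.findContours(m,cv2.RETR_EXTERNAL,cv2.CHAIN_APPROX_NONE)[0],key=cv2.contourArea).reshape(-1,2)
    px=(c+.5)/s-.5+[x0,y0]
    w=cast(n,px,z)[:,:2].astype(np.float32)
    r=cv2.minAreaRect(w); return r,cv2.boxPoints(r),w
E
python3 - <<'E'
from h import *
im=env.snapshot("top"); sc=env.snapshot("scene")
c=env.camera_params("top"); print("C",-cv2.Rodrigues(c['rvec'])[0].T@c['tvec'])
g=cv2.cvtColor(im,cv2.COLOR_RGB2GRAY); print(g[216,138:186]); print(g[198:236,161]); print(g[175,290:345]); print(g[155:196,318])
for th in(150,180,210): r,b,_=blob("top",im,th,255,(299,160,338,190),33); print("pad",th,np.round(r[0],1),np.round(r[1],1),r[2])
for th in(45,55,65): r,b,_=blob("top",im,0,th,(138,198,186,236),22); print("sink",th,np.round(r[0],1),np.round(r[1],1),r[2],b.round().tolist())
r,b,_=blob("top",im,0,50,(320,206,358,238),55); print("fit",r)
for th in(170,200): r,b,_=blob("scene",sc,th,255,(278,220,320,246),33); print("pad scene",th,r)
hs=cv2.cvtColor(im,cv2.COLOR_RGB2HSV); m=cv2.inRange(hs,(50,120,60),(85,255,255)); m[:, :222]=0;m[:,280:]=0
w=cast("top",np.argwhere(m)[:,::-1],40); print("meter",w.min(0),w.max(0))
a=cv2.resize(im[140:250,130:370],None,fx=3.3,fy=3.3,interpolation=cv2.INTER_CUBIC)
b=cv2.resize(sc[140:290,170:330],None,fx=2,fy=2,interpolation=cv2.INTER_CUBIC)
b=cv2.resize(sc[145:185,170:225],(400,236)),cv2.resize(sc[215:290,235:325],(392,236))
o=np.vstack([a[:363,:792],np.hstack(b)[:,:792]])
cv2.imwrite("pics/crop.png",cv2.cvtColor(o,cv2.COLOR_RGB2BGR))
E
```

```text
C [390.87458153   5.07953071 910.86922865]
[116 116 115 115 116 116 112  99  84  62  50  53  51  51  47  50  51  52
  48  48  51  53  51  52  55  54  50  51  52  51  49  49  49  50  50  54
  57  63  85 103 113 115 114 115 114 112 115 115]
[119 121 119 121 120 120 117 106  78  53  52  53  54  59  58  54  51  53
  52  55  52  55  53  51  52  48  48  50  66  92 107 109 108 107 110 110
 113 112]
[ 95  99  99 101 102 128 184 177 146 179 194 186 145 134 213 246 251 252
 251 252 251 252 252 251 251 251 252 252 251 252 251 252 251 252 252 252
 251 252 252 252 252 251 249 228 168 177 210 207 172 133 114 112 112 115
 117]
[120 119 119 119 134 153 125  80 114 206 246 251 252 252 252 251 251 252
 251 251 251 252 252 252 251 252 252 251 249 224 139  89  73  73 102 154
 202 187 147 122 118]
pad 150 [ 520.1 -140.3] [91.7 53.8] 88.41943359375
pad 180 [ 520.2 -146.4] [80.1 51.2] 87.57147979736328
pad 210 [ 520.3 -142.1] [69.2 49.2] 87.926513671875
sink 45 [417.2 213.8] [1.2 0.8] 89.64620971679688 [[417.0, 213.0], [418.0, 213.0], [418.0, 214.0], [417.0, 214.0]]
sink 55 [424.  228.2] [65.6 44.2] 84.80976104736328 [[399.0, 197.0], [443.0, 194.0], [449.0, 259.0], [405.0, 263.0]]
sink 65 [423.9 228.1] [68.5 46.2] 84.50576782226562 [[398.0, 196.0], [444.0, 192.0], [450.0, 260.0], [404.0, 264.0]]
fit ((411.1819152832031, -181.35691833496094), (63.89845657348633, 46.630271911621094), 89.7180404663086)
pad scene 170 ((518.4630126953125, -141.26675415039062), (78.93887329101562, 53.849124908447266), 86.37420654296875)
pad scene 200 ((517.9785766601562, -142.6038818359375), (74.93911743164062, 51.82430648803711), 86.39546966552734)
meter [363.4422494  -30.70557898  40.        ] [543.93381762  70.77560656  40.        ]
```

View pics/crop.png

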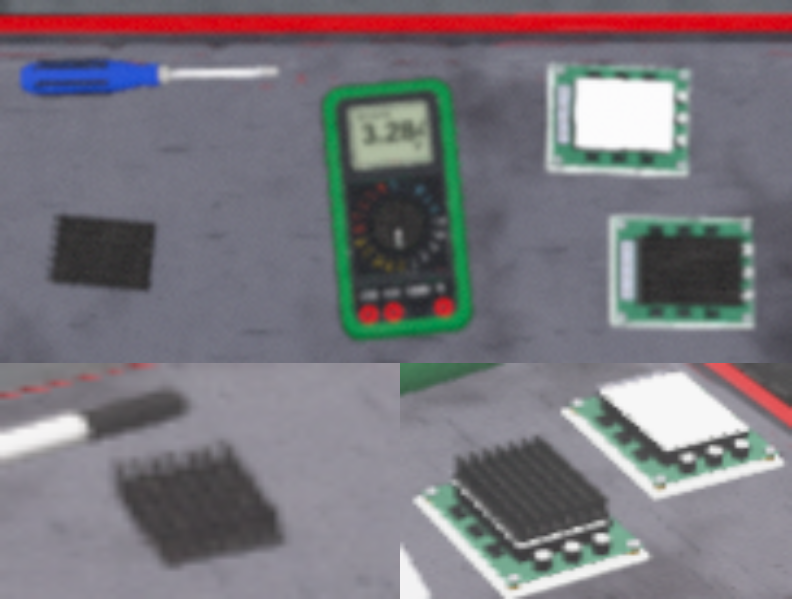

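The crop shows the sink with its fins along image-horizontal, slightly tilted, and the pad and fitted module tilted a little too. Next I refine the edges at half level, since the lit plate and pad read as one bright 50 x 70 area.

```bash
cat >> h.py <<'E'
def yaw(r):
    b=cv2.boxPoints(r); e=max((b[1]-b[0],b[2]-b[1]),key=np.linalg.norm); a=np.degrees(np.arctan2(e[1],e[0]))-90
    return (a+90)%180-90
def pad():
    o=[]
    for n,box in(("top",(299,160,338,190)),("scene",(272,216,325,250))):
        im=env.snapshot(n)
        for th in(225,240): 
            s=6;x0,y0,x1,y1=box
            g=cv2.resize(cv2.cvtColor(im,cv2.COLOR_RGB2GRAY)[y0:y1,x0:x1],None,fx=s,fy=s,interpolation=cv2.INTER_CUBIC)
            m=cv2.morphologyEx(cv2.inRange(g,th,255),cv2.MORPH_OPEN,np.ones((31,31)))
            c=max(cv2.findContours(m,cv2.RETR_EXTERNAL,cv2.CHAIN_APPROX_NONE)[0],key=cv2.contourArea).reshape(-1,2)
            w=cast(n,(c+.5)/s-.5+[x0,y0],33)[:,:2].astype(np.float32); r=cv2.minAreaRect(w)
            M=cv2.moments(w.reshape(-1,1,2)); o.append((n,th,np.round(r[0],1),np.round([M['m10']/M['m00'],M['m01']/M['m00']],1),np.round(r[1],1),round(yaw(r),2)))
    return o
E
python3 - <<'E'
from h import *
for p in pad(): print(*p)
im=env.snapshot("top")
for th in(75,85): r,b,w=blob("top",im,0,th,(138,198,186,236),22); print("sink",th,np.round(r[0],1),np.round(r[1],1),yaw(r),w.min(0),w.max(0))
# board outline of bare/fitted modules: not surface grey
for nm,box in(("bare",(290,150,346,198)),("fit",(309,200,364,244))):
    x0,y0,x1,y1=box; h=cv2.resize(im[y0:y1,x0:x1],None,fx=6,fy=6,interpolation=cv2.INTER_CUBIC)
    hs=cv2.cvtColor(h,cv2.COLOR_RGB2HSV); m=((hs[...,1]>75)|(hs[...,2]>150)).astype(np.uint8)
    m=cv2.morphologyEx(m,cv2.MORPH_CLOSE,np.ones((15,15)));m=cv2.morphologyEx(m,cv2.MORPH_OPEN,np.ones((15,15)))
    c=max(cv2.findContours(m,cv2.RETR_EXTERNAL,cv2.CHAIN_APPROX_NONE)[0],key=cv2.contourArea).reshape(-1,2)
    r=cv2.minAreaRect(cast("top",(c+.5)/6-.5+[x0,y0],4)[:,:2].astype(np.float32)); print(nm,r,yaw(r))
E
```

```text
top 225 [ 520.6 -141.9] [ 520.4 -142. ] [67.2 47.5] -1.52
top 240 [ 520.5 -142.2] [ 520.4 -142.1] [65.3 46.1] -1.04
scene 225 [ 518.  -142.8] [ 518.  -142.9] [71.9 49.8] -2.39
scene 240 [ 518.  -143.1] [ 518. -143.] [69.6 49. ] -2.36
sink 75 [423.9 228.4] [70.2 47.8] -5.4937897 [397.71548 192.9937 ] [450.63116 264.9157 ]
sink 85 [423.9 228.8] [72.2 49.6] -5.346466 [396.939   191.95853] [451.41455 266.39438]
bare ((519.6825561523438, -141.51156616210938), (106.03987884521484, 82.95238494873047), 87.83712005615234) -2.1628952
fit ((408.2587585449219, -184.7709503173828), (104.7461929321289, 83.79167938232422), 88.77960968017578) -1.2203827
```

Call:
jog_arm(
  series=[
    [[19,-30,-10],[0,0,-8],1],
    [[19,-30,-10],[0,0,-8],1],
    [[19,-30,-10],[0,0,-8],1],
    [[19,-30,-10],[0,0,-8],1],
    [[19,-30,-10],[0,0,-8],1],
    [[19,-30,-10],[0,0,-8],1],
    [[19,-30,-10],[0,0,-8],1],
    [[19,-30,-10],[0,0,-8],1],
    [[19,-30,-10],[0,0,-7.5],1],
    [[20,-28,-10],[0,0,0],1],
  ],
)

```text
clock: 1.35
ee_pos: [422.8, 227.1, 131.1]
ee_rot: [3.141, -0.0, 1.477]
force: [0.3, 0.4, 0.3]
grip_width: 1.003
grasp_force: 0.0
```

Call:
jog_arm(
  series=[
    [[1,3,-25],[0,0,0],1],
    [[0,0,-30],[0,0,0],1],
    [[0,0,-30],[0,0,0],1],
    [[0,0,-20],[0,0,0],1],
    [[0,0,-12],[0,0,0],1],
    [[0,0,-7],[0,0,0],1],
    [[0,0,0],[0,0,0],1],
  ],
  newtons=30,
)

```text
clock: 2.05
ee_pos: [422.9, 231.3, 6.6]
ee_rot: [-3.14, 0.001, 1.48]
force: [-0.3, 0.9, 0.7]
grip_width: 0.999
grasp_force: 0.0
```

Call:
jog_arm(
  series=[
    [[0,0,0],[0,0,0],0.3],
    [[0,0,0],[0,0,0],0.3],
    [[0,0,0],[0,0,0],0.3],
    [[0,0,0],[0,0,0],-1],
    [[0,0,0],[0,0,0],-1],
    [[0,0,0],[0,0,0],-1],
    [[0,0,0],[0,0,0],-1],
    [[0,0,0],[0,0,0],-1],
  ],
  newtons=40,
)

```text
clock: 2.85
ee_pos: [423.7, 231.7, 8.2]
ee_rot: [3.14, -0.001, 1.48]
force: [0.2, -0.8, 5.4]
grip_width: 0.529
grasp_force: 40.9
```

Call:
jog_arm(
  series=[
    [[0,0,4],[0,0,0],-1],
    [[0,0,10],[0,0,0],-1],
    [[0,0,25],[0,0,0],-1],
    [[0,0,35],[0,0,0],-1],
    [[0,0,35],[0,0,0],-1],
    [[0,0,15],[0,0,0],-1],
    [[0,0,0],[0,0,0],-1],
  ],
  newtons=50,
)

```text
clock: 3.55
ee_pos: [425.0, 232.3, 134.4]
ee_rot: [3.136, -0.003, 1.48]
force: [0.2, -0.2, -2.3]
grip_width: 0.52
grasp_force: 52.1
```

```bash
python3 - <<'E'
from h import *
s=env.sense(); print(s['ee_pos'],s['ee_rot'],s['force'],s['grip_width'],s['grasp_force'])
t=env.snapshot("top"); sc=env.snapshot("scene")
a=cv2.resize(t[150:270,90:240],(500,400),interpolation=cv2.INTER_CUBIC); b=cv2.resize(sc[60:220,140:260],(300,400),interpolation=cv2.INTER_CUBIC)
cv2.imwrite("pics/held.png",cv2.cvtColor(np.hstack([a,b]),cv2.COLOR_RGB2BGR))
E
```

```text
[425.02060592 232.30149818 134.36595828] [ 3.13590462 -0.00315161  1.47998698] [ 0.24974068 -0.1797002  -2.28292659] 0.5204167339402902 52.09253489971161
```

View pics/held.png

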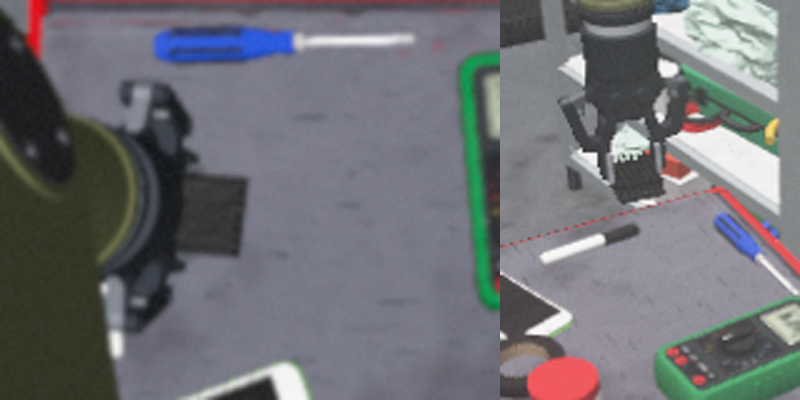

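The top crop shows the gripper holding the sink. Its −y end is visible at crop (247,215), i.e. full image (164,214). The scene crop shows it hanging level between the fingers. Now I carry it high over the meter.

Call:
jog_arm(
  series=[
    [[0,0,15],[0,0,0],-1],
    [[3,-12,15],[0,0,0],-1],
    [[6,-24,10],[0,0,0.4],-1],
    [[9,-36,0],[0,0,0.4],-1],
    [[10,-40,0],[0,0,0.4],-1],
    [[11,-42,0],[0,0,0.4],-1],
    [[11,-42,0],[0,0,0.4],-1],
    [[11,-42,0],[0,0,0.4],-1],
    [[11,-42,0],[0,0,0.4],-1],
    [[10,-40,0],[0,0,0.4],-1],
    [[8,-32,0],[0,0,0],-1],
    [[5,-20,0],[0,0,0],-1],
  ],
)

```text
clock: 4.85
ee_pos: [517.6, -142.9, 169.2]
ee_rot: [-3.138, -0.0, 1.534]
force: [-0.0, 0.4, -0.6]
grip_width: 0.522
grasp_force: 52.1
```

Call:
jog_arm(
  series=[
    [[0,0,-10],[0,0,0],-1],
    [[0,0,-30],[0,0,0],-1],
    [[0,0,-30],[0,0,0],-1],
    [[0,0,-15],[0,0,0],-1],
    [[0,0,0],[0,0,0],-1],
    [[0,0,0],[0,0,0],-1],
  ],
)

```text
clock: 5.45
ee_pos: [517.1, -139.4, 85.2]
ee_rot: [-3.139, -0.001, 1.536]
force: [0.0, -0.1, -1.1]
grip_width: 0.527
grasp_force: 52.0
```

```bash
python3 - <<'E'
from h import *
s=env.sense(); print(s['ee_pos'],s['ee_rot'],s['force'],s['grip_width'],s['grasp_force'])
t=env.snapshot("top"); sc=env.snapshot("scene")
np.save("t.npy",t);np.save("sc.npy",sc)
a=cv2.resize(t[130:210,260:370],(396,288),interpolation=cv2.INTER_CUBIC); b=cv2.resize(sc[170:270,250:350],(600,600),interpolation=cv2.INTER_CUBIC)
cv2.imwrite("pics/at1.png",cv2.cvtColor(b,cv2.COLOR_RGB2BGR))
E
```

```text
[ 517.11304019 -139.42268872   85.15748308] [-3.13854840e+00 -1.25282098e-03  1.53631547e+00] [ 0.02587729 -0.05323831 -1.08575379] 0.5272348902121724 51.96322739124298
```

View pics/at1.png

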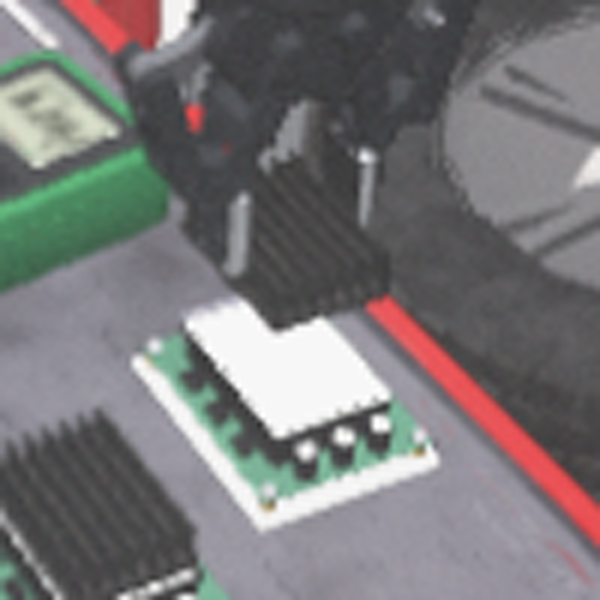

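The scene view shows the sink hanging level above the pad. Its near lower edge runs from crop (277,329) to (390,292), and the pad's near edge from (280,438) to (390,403). Casting those in the same view gives the offset.

```bash
python3 - <<'E'
from h import *
f=lambda p:(np.array(p,float)+.5)/6-.5+[250,170]
for z in(74,77,80):
    w=cast("scene",f([(277,329),(390,292)]),z); d=w[1]-w[0]; print(z,w[:,:2].round(1).tolist(),np.linalg.norm(d).round(1),np.degrees(np.arctan2(d[1],d[0])).round(1))
w=cast("scene",f([(280,438),(390,403),(188,325)]),33); d=w[1]-w[0]; print(w[:,:2].round(1).tolist(),np.linalg.norm(d),np.linalg.norm(w[2]-w[0]),np.degrees(np.arctan2(d[1],d[0])))
t=np.load("t.npy"); cv2.imwrite("pics/topc.png",cv2.cvtColor(cv2.resize(t[130:230,250:370],(720,600),interpolation=cv2.INTER_CUBIC),cv2.COLOR_RGB2BGR))
E
```

```text
74 [[496.9, -165.8], [544.8, -168.7]] 47.9 -3.4
77 [[494.9, -168.7], [542.6, -171.5]] 47.7 -3.4
80 [[492.9, -171.5], [540.3, -174.3]] 47.5 -3.4
[[492.0, -179.4], [538.4, -183.5], [495.1, -108.7]] 46.560339381913224 70.75773137252915 -5.051529231932398
```

View pics/topc.png

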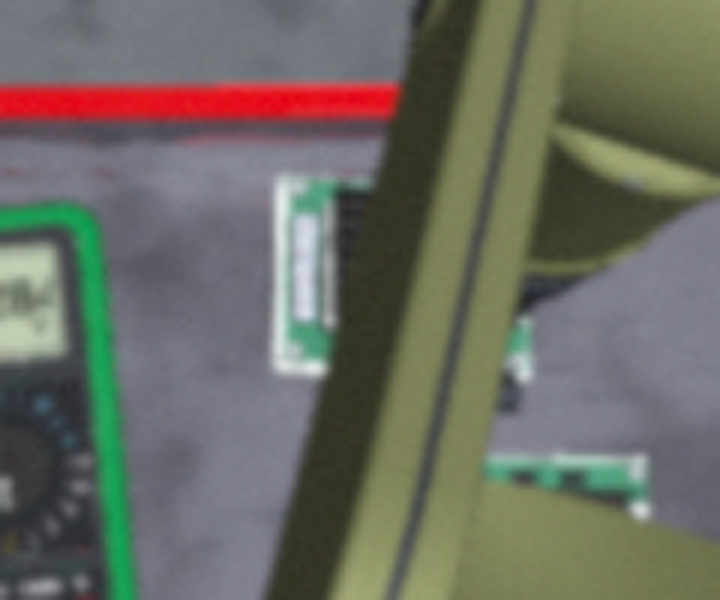

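The top view, partly hidden by the arm, shows the sink's +y end at crop x≈335 and a white sliver of plate beside it at x≈327, i.e. full image (305,170). I compare that edge with the plate's edge from the start.

```bash
python3 - <<'E'
from h import *
t=np.load("t.npy"); g=cv2.cvtColor(t,cv2.COLOR_RGB2GRAY)
for r in (164,167,170,173,176): print(r,g[r,297:316])
for x in(304.5,305,305.5,306): print(x,[cast("top",[(x,170)],z)[0,:2].round(1).tolist() for z in(74,77,80,33)])
E
```

```text
164 [221 180 143 137 136 131 135 151 119  69  51  52  55  52  52  50  50  49
  53]
167 [201 168 194 209 208 188 153 158 125  73  55  57  52  53  53  50  49  49
  51]
170 [207 166 194 216 213 181 138 133 106  65  52  50  52  53  50  52  53  53
  51]
173 [193 156 186 204 201 171 140 158 131  75  51  55  51  51  52  52  53  51
  50]
176 [193 161 190 211 201 155 122 150 125  75  51  53  51  49  48  50  52  51
  50]
304.5 [[523.9, -103.4], [523.4, -103.1], [522.9, -102.7], [530.4, -108.8]]
305 [[523.9, -104.6], [523.4, -104.2], [522.9, -103.8], [530.4, -109.9]]
305.5 [[523.9, -105.7], [523.4, -105.3], [522.9, -104.9], [530.4, -111.1]]
306 [[523.9, -106.8], [523.4, -106.4], [522.9, -106.0], [530.4, -112.3]]
```

Call:
jog_arm(
  series=[
    [[1.5,-2,-5],[0,0,0],-1],
    [[0,0,-10],[0,0,0],-1],
    [[0,0,-7],[0,0,0],-1],
    [[0,0,-3],[0,0,0],-1],
    [[0,0,0],[0,0,0],-1],
    [[0,0,0],[0,0,0],-1],
    [[0,0,0],[0,0,0],-1],
  ],
)

```text
clock: 6.25
ee_pos: [519.9, -142.6, 61.5]
ee_rot: [3.141, 0.0, 1.536]
force: [0.6, 0.4, -0.7]
grip_width: 0.524
grasp_force: 52.0
```

```bash
python3 - <<'E'
from h import *
p=[];q=[]
for i in range(6):
    q.append(env.snapshot("scene").astype(float)); p.append(env.snapshot("top").astype(float)); s=env.sense()
print(s['ee_pos'],s['ee_rot'],s['force'],s['clock'])
t=np.mean(p,0).astype(np.uint8); sc=np.mean(q,0).astype(np.uint8); np.save("t.npy",t);np.save("sc.npy",sc)
g=cv2.cvtColor(t,cv2.COLOR_RGB2GRAY)
for r in (164,167,170,173,176): print(r,g[r,297:316])
g=cv2.cvtColor(sc,cv2.COLOR_RGB2GRAY)
for c in (298,301,304,307,310): print(c,g[215:255,c])
cv2.imwrite("pics/at2.png",cv2.cvtColor(cv2.resize(sc[200:260,270:330],(600,600),interpolation=cv2.INTER_CUBIC),cv2.COLOR_RGB2BGR))
E
```

```text
[ 519.71937493 -142.5403324    61.33014679] [3.14157097e+00 2.74491740e-05 1.53576955e+00] [-0.50737411 -0.21451116 -1.09131718] 6.85
164 [226 184 148 140 139 135 138 155 122  70  48  47  48  50  51  52  52  51
  52]
167 [207 170 196 215 214 192 157 159 127  74  52  52  51  51  52  52  51  52
  52]
170 [209 171 200 220 217 186 149 163 132  75  50  50  51  52  52  51  52  52
  52]
173 [197 160 190 207 206 176 143 165 136  78  53  52  52  52  52  51  52  53
  53]
176 [199 163 194 215 206 158 124 154 129  75  50  51  51  52  51  51  52  52
  53]
298 [ 71  66  63  67  72  69  64  68  74  71  64  67  66  63  65  76  83  77
 129 240 247 247 247 247 247 246 210 137  62  62  65  71 111 136 147 159
 164 169 227 244]
301 [ 67  61  65  72  69  63  66  72  71  64  66  64  63  65  76  80  74 130
 240 247 247 247 247 247 247 226 112  62 155 232 234 159  65  64  64 133
 200 237 244 244]
304 [ 60  64  72  73  62  65  73  74  64  64  64  63  65  76  81  72 129 240
 247 247 247 247 247 247 223 112  63  63  63  83 133 158 159 159 162 223
 243 244 242 210]
307 [ 63  68  74  64  62  68  74  67  63  62  60  62  75  84  73 133 241 247
 247 247 247 247 247 226 103  62 167 236 227 131  64  64  87 140 227 244
 244 238 194 145]
310 [119  98  65  62  68  75  72  62  62  60  60  66  77  73  85 230 247 247
 247 247 247 247 232 101  60  62  60  83 132 159 159 158 166 226 243 244
 232 178 144 146]
```

View pics/at2.png

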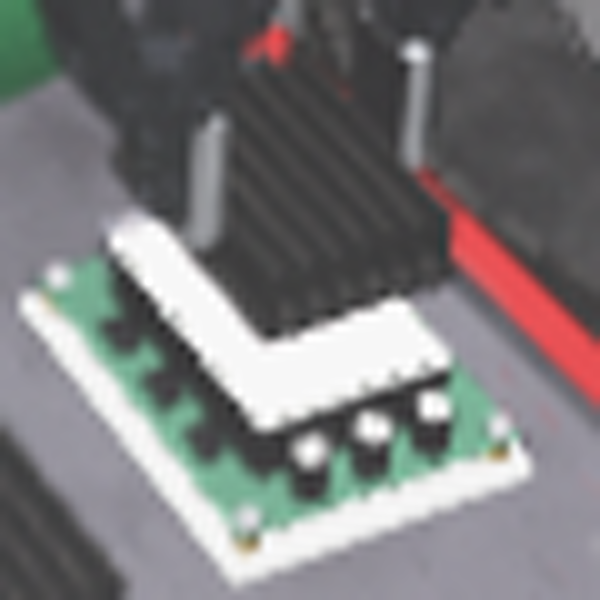

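The gap is clear here: the white band between the sink's lower edge and the plate's near edge is about 8.4 px at column 304. The sink's near corner is at full-image (296.7,233.4) and the plate's at (296.5,243). I convert the gap to mm using edge lines.

```bash
python3 - <<'E'
from h import *
g=cv2.cvtColor(np.load("sc.npy"),cv2.COLOR_RGB2GRAY).astype(float)
c=env.camera_params("scene"); K=np.array([[c['fx'],0,c['cx']],[0,c['fy'],c['cy']],[0,0,1]])
P=lambda p:cv2.projectPoints(np.array(p,float).reshape(-1,3),c['rvec'],c['tvec'],K,c['dist'])[0].reshape(-1,2)
def cross(v,a,b,th,up):
    for i in range(a,b):
        if (v[i]<th<=v[i+1]) if up else (v[i]>=th>v[i+1]): return i+(th-v[i])/(v[i+1]-v[i])
cols=np.arange(300,310)
T=np.array([cross(g[:,x],222,236,150,True) for x in cols]); B=np.array([cross(g[:,x],234,246,150,False) for x in cols])
ft,fb=np.polyfit(cols,T,1),np.polyfit(cols,B,1); print("front sink/plate",ft,fb,np.ptp(T-np.polyval(ft,cols)),np.ptp(B-np.polyval(fb,cols)))
rows=np.arange(226,232); L=np.array([cross(g[y],283,299,150,False) for y in rows])
rowp=np.arange(229,240); LP=np.array([cross(g[y],276,298,170,True) or np.nan for y in rowp])
print(L,LP)
def model(x,y,z,yaw=-2.):
    a=np.radians(yaw);R=np.array([[np.cos(a),-np.sin(a)],[np.sin(a),np.cos(a)]])
    k=np.array([(-25,-35),(25,-35),(-25,35),(25,35)])@R.T+[x,y]
    return P(np.c_[k,np.full(4,z)])
print("plate",model(520,-142,33).round(2).tolist())
for z in(53,56,59,62): m=model(520,-142.5,z); s=np.polyfit(m[:2,0],m[:2,1],1); print(z,m.round(2).tolist(),"row304",np.polyval(s,304))
print("meas row304",np.polyval(ft,304),np.polyval(fb,304))
E
```

```text
front sink/plate [ -0.36448726 341.90029052] [ -0.36165302 349.72667656] 0.3377708108470756 0.3409110853443167
[289.3655914  290.31764706 291.2804878  292.12328767 292.84615385
 293.61261261] [284.64900662 285.5        285.78571429 286.89655172 287.69230769
 288.66887417 289.61538462 289.95575221 276.25333333 277.125
 277.53125   ]
plate [[296.12, 241.4], [315.12, 234.46], [280.77, 222.95], [299.15, 216.66]]
53 [[296.72, 234.9], [315.95, 227.99], [281.14, 216.53], [299.74, 210.27]] row304 232.28606377220325
56 [[296.79, 233.89], [316.05, 226.99], [281.18, 215.53], [299.81, 209.28]] row304 231.30842449407953
59 [[296.86, 232.88], [316.16, 225.98], [281.22, 214.53], [299.88, 208.29]] row304 230.32681833109893
62 [[296.94, 231.86], [316.27, 224.96], [281.26, 213.53], [299.96, 207.29]] row304 229.341224675126
meas row304 231.09616430519674 239.78415932948266
```

Bottom height from the TCP command is about 53.5 mm, and the two image edges give 53.7 to 56. The corners line up horizontally within about 0.6 mm. I descend the last 10.5 mm slowly.

Call:
jog_arm(
  series=[
    [[0,0.5,-3.5],[0,0,0],-1],
    [[0,0,-3.5],[0,0,0],-1],
    [[0,0,-2.5],[0,0,0],-1],
    [[0,0,-1],[0,0,0],-1],
    [[0,0,0],[0,0,0],-1],
    [[0,0,0],[0,0,0],-1],
    [[0,0,0],[0,0,0],-1],
    [[0,0,0],[0,0,0],-1],
  ],
)

```text
clock: 7.65
ee_pos: [519.8, -142.1, 50.9]
ee_rot: [3.141, 0.0, 1.536]
force: [-0.3, 0.2, -1.3]
grip_width: 0.522
grasp_force: 52.0
```

```bash
python3 - <<'E'
from h import *
p=[];q=[];e=[]
for i in range(6):
    q.append(env.snapshot("scene").astype(float)); p.append(env.snapshot("top").astype(float)); s=env.sense(); e.append(s['ee_pos'])
print(np.mean(e,0),s['ee_rot'],s['force'],s['grasp_force'],s['clock'])
t=np.mean(p,0).astype(np.uint8); sc=np.mean(q,0).astype(np.uint8); np.save("t.npy",t);np.save("sc.npy",sc)
g=cv2.cvtColor(t,cv2.COLOR_RGB2GRAY)
for r in (167,173): print(r,g[r,300:310])
g=cv2.cvtColor(sc,cv2.COLOR_RGB2GRAY)
for c in (301,304,307): print(c,g[228:245,c])
m=cast("scene",[(292.8,258.3)],0); print("base corner ray z0",m)
a=np.radians(-2);print("expected",520-40*np.cos(a)+52*np.sin(a),-142-40*np.sin(a)-52*np.cos(a))
cv2.imwrite("pics/at3.png",cv2.cvtColor(cv2.resize(sc[200:265,265:330],(600,600),interpolation=cv2.INTER_CUBIC),cv2.COLOR_RGB2BGR))
E
```

```text
[ 519.75653778 -142.04787304   50.85103585] [3.14157045e+00 1.64450378e-05 1.53576311e+00] [-0.10255353  0.22408153 -0.00888678] 52.01098144054413 8.25
167 [216 216 193 139  77  48  44  43  45  49]
173 [208 207 177 116  59  40  42  45  51  52]
301 [ 63  63  63  62  65  77  77  74 228 247 247 247 226 111  61 156 233]
304 [ 62  61  62  65  78  77 104 237 247 247 247 223 111  62  61  62  83]
307 [ 62  61  65  77  79 134 241 247 247 247 226 103  59 167 235 228 130]
base corner ray z0 [[ 478.03928094 -190.14337001    0.        ]]
expected 478.2095930907061 -192.57234313689295
```

View pics/at3.png

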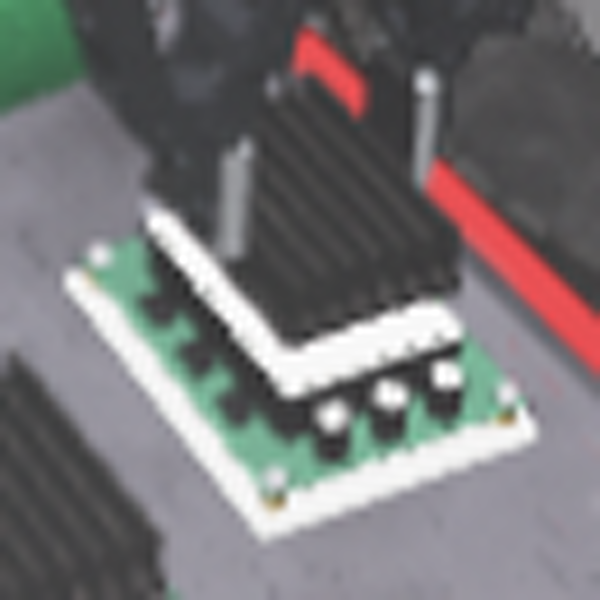

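The sink now sits just above the plate, edges parallel, with a white band of about 5.3 px that includes the plate's own bright rim. I calibrate that rim on the fitted module, whose sink has zero gap.

```bash
python3 - <<'E'
from h import *
sc=np.load("sc.npy"); g=cv2.cvtColor(sc,cv2.COLOR_RGB2GRAY)
for c in (270,272,274,276,278,280): print(c,g[258:282,c])
c=env.camera_params("scene"); K=np.array([[c['fx'],0,c['cx']],[0,c['fy'],c['cy']],[0,0,1]])
P=lambda p:cv2.projectPoints(np.array(p,float).reshape(-1,3),c['rvec'],c['tvec'],K,c['dist'])[0].reshape(-1,2)
print(P([(408,-220,33),(408,-220,29),(519,-177,43),(519,-177,33),(519,-177,29)]))
E
```

```text
270 [ 77  73  68  68  67  67  71  79  84  79  71 219 208 102  65  65  65 114
 147 149 146 148 153 151]
272 [ 67  71  78  76  69  67  67  69  75  73 134 153 108  64  87 133 104  94
 105 115 150 161 164 230]
274 [ 77  73  68  66  66  69  79  84  76 123 177 139  65 136 232 244 206  98
  65  66  96 158 174 239]
276 [ 68  70  68  68  75  78  78  73  88 208 179  70  63  71 129 178 141  99
  98 115 144 166 239 245]
278 [ 77  72  67  66  67  68  70  66 187 171  78  65  64  63  91 127 153 160
 160 160 183 239 244 244]
280 [ 68  66  66  73  84  84  72 190 188 100  64 215 240 213 118  64  63  70
 143 173 232 243 243 235]
[[272.77973444 267.89783326]
 [272.74170385 269.21750053]
 [306.09137102 234.58871199]
 [305.79699011 237.8772709 ]
 [305.68007006 239.18100799]]
```

Call:
jog_arm(
  series=[
    [[0,0,-1],[0,0,0],-1],
    [[0,0,0],[0,0,0],-1],
    [[0,0,0],[0,0,0],-1],
    [[0,0,0],[0,0,0],-1],
    [[0,0,0],[0,0,0],-1],
  ],
)

```text
clock: 8.75
ee_pos: [519.7, -142.0, 49.8]
ee_rot: [3.142, 0.0, 1.536]
force: [0.1, 0.2, -1.7]
grip_width: 0.524
grasp_force: 52.0
```

```bash
python3 - <<'E'
from rig import env
s=env.sense(); print(s['ee_pos'],s['ee_rot'],s['force'],s['grasp_force'],s['clock'],env.job_done())
E
```

```text
the job is handed in; nothing more can be done
[ 519.74499535 -142.04024774   49.81599401] [3.14157162e+00 1.58704523e-05 1.53576850e+00] [ 0.07801265  0.19814792 -1.69487284] 52.01081335544586 8.75 None
```

The job is handed in: the heat sink is still in the gripper, level, about 10 mm above the bare module's pad (estimates 9–11 mm), centred to about 1 mm with its edges parallel to the pad's; it was carried high over the meter, and the force readings showed no sign of contact with either module.

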